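Assemble a ceramic totem on its stand

ROBOT

A 7-joint arm with a two-finger parallel gripper is mounted at the origin on the work surface. World frame = base frame: x ahead of the robot, y to its left, z up, the work surface at z = 0. Lengths are in m, angles in rad, forces in N, time in s.
With the tool pointing down it reaches from about 0.4 to 0.85 m from the base axis. Payload 4.5 kg.
Tool frame: the origin (TCP) lies midway between the tips of the shut fingers; the grasp point (between the pads) lies 19 mm behind it; z points along the fingers, y is the line along which they close (so a half turn about z gives the same grasp; the last joint's range is limited). The gripper opens to 85 mm and grips with 20 to 120 N. Pads are 22 mm wide; open, the fingers measure 114 mm over their backs; the gripper's body (76 mm by 85 mm) begins 54 mm behind the grasp point. The pads swing forward as they close: fully open they stand 13 mm farther back than shut.
Start: joints at [1.336, 0.689, -0.195, 1.565, 0.157, 0.902, -0.215], TCP at [0.166, -0.603, 0.231] pointing down, gripper open.
Joint ranges: [-3.01, 3.01], [-0.46, 2.08], [-1.47, 1.51], [0.13, 2.56], [-1, 4.14], [0.04, 2.09], [-2.66, 2.66]. Speed limits (rad/s): [2.57, 2.57, 3.14, 3.14, 3.14, 3.14, 3.14].

INTERFACE

Orientations are given as a unit quaternion [x, y, z, w].
In Python, from station import telemetry, imaging, ticket, finder gives the robot as it stands.
- The arm moves only by the tool move_arm, never from a script. Its argument "steps" is one flat list of numbers, 5 for each row, row after row: the shift along the tool's x, y, z in mm, then the turn about the tool's z in rad, then the finger opening in mm, from 0 to 85.4. In form: [dx, dy, dz, twist, jaw, dx, dy, dz, twist, jaw, ...]. A call has 1 to 20 rows; each row shifts and turns the commanded pose from where the row before left it, along the tool's axes as they then stand; what a row does not reach is not made up. A row lasts 1/8 s, in which the tool goes at most 62.5 mm and 10.7 degrees, less where a joint would pass 70% of its speed; a pose out of reach is approached as far as the arm can. A call is refused whole if a number of a shift passes 62.5 or a number of a turn 0.188, either way. A call with a gripper value outside its range is refused whole. The fingers move at their own pace and stop on an object; "grip_force" is the grip in N (left out, the last holds). Time passes only in rows, so rows that do not move let the fingers close. It gives the time, the measured TCP pose, the force, the opening and the grip force at its end, in the units of the state.
- telemetry.observe(): the state, without advancing time (a new reading comes with each control period).
- imaging.camera(name): name is "scene" or "top" or "wrist"; returns a dict with "pixels" (420x560x3 uint8, red, green, blue), "intrinsics" (3x3 intrinsics, pixels), "origin" and "orientation" of the camera in the world. Camera axes: x right, y down, z forward; pixel columns grow to the right and rows downward; lengths in m; the calibration is good to about 2 mm. A picture is of the moment at which its call begins. There is no depth.
- ticket.close_job(): hands the job in; it is judged then, once.
Trained networks look in a picture, given as the dict that the camera call returned (one of the last four; its "shot" number tells which), for a name from the list of things; names that differ only in an ending like _2 or _b are one class to them, and where a whole thing is asked for, a point or a joint stands for the part that bears it (a point fixed in the world has none). Each returns a list of dicts, best first, with "p" (0 to 1); they miss things now and then, are a little off and sometimes report something else, mostly with a low value. They report only what shows in the picture. A call takes as long as a camera call.
- finder.recognise(picture, thing): "xy" ([column, row] in pixels, amid what is visible of it).
The state is a dict: "time_s": time; "joint_pos": joint angles; "joint_vel": joint speeds; "effort": joint torques, N m; "eef_pos": TCP position; "eef_rot": TCP orientation; "force": force on the tool from outside, world axes, zero at the start; "torque": the same for the moment, N m; "grip_width": finger opening in m; "gripper_force": force on a finger pad.
Only numpy, scipy, OpenCV 4.12 (cv2) and the standard library are available. Lean on these libraries where they do the work, as an engineer would, in place of code of your own. Each camera call takes 0.05 s, during which the arm holds its last target. There are 200 camera calls.

TASK

Put the small ceramic totem together on its stand: lower the brass rod, upright as it stands now, through both pale green plates until its flange rests on the top plate. Then lower over the rod, one after another, the terracotta drum, the white collar and last the blue finial, each upright and resting fully on the piece below; set the ceramics down gently, do not drop them on to the rod. Leave the pink cup and the grey cup standing where they are.

Things in the scene. Friction and masses are not known exactly. Their poses are not given: they have to be found in the camera images.
- stand: Fixed stand: dark steel foot 110 x 110 mm and two dark cheeks (+y and -y sides) carrying two level pale green plates 90 x 90 x 8 mm, one above the other, each with an 18 mm round hole on one vertical axis. Origin on that axis at table height, z up. Lower plate z = 22 to 30 mm, upper plate z = 67 to 75 mm; nothing rises above the upper plate.
- rod_block: Fixed light-wood block 70 x 70 x 70 mm with a vertical 18 mm through hole in its middle; the rod stands in it at the start, its flange resting on the block's top (z = 70 mm). Origin at the centre of the underside.
- rod: Loose brass rod 136 mm long, 12 mm diameter, with a round flange (36 mm diameter) from 66 to 72 mm above its lower end and 64 mm of plain rod above the flange (grip there). Origin at the centre of the lower, chamfered end; z up along the rod. About 0.16 kg. Seated in the stand, its origin is 9 mm above the table.
- drum: Loose terracotta-coloured ceramic drum, 60 mm diameter, 28 mm high, vertical 20 mm through bore. Origin at the centre of its underside, z up. About 0.14 kg.
- collar: Loose white ceramic collar, 48 mm diameter, 26 mm high, vertical 20 mm through bore. Origin at the centre of its underside, z up. About 0.08 kg.
- finial: Loose blue ceramic finial: cylinder 40 mm diameter and 24 mm high with a domed top, 46 mm high in all; a 20 mm bore 16 mm deep opens in its underside. Origin at the centre of its underside, z up. About 0.06 kg.
- pink_cup: Bystander: loose pink-buff bisque cup without handle, 76 mm across the rim, 75 mm high, empty. Origin at the centre of its underside, z up.
- grey_cup: Bystander: loose dark grey cup, same shape and size as the pink cup. Origin at the centre of its underside, z up.

How it is judged:
On the way, in this order (a step that is already met when the one before it is completed fails the run):
1. the rod is down through both plates of the stand, its flange on the upper plate (horizontal distance between rod and stand below 0.008 m and z of rod in the frame of stand between 0.004 and 0.013 m and angle between rod's own z axis and vertical below 0.08 rad), for 0.2 s.
2. the drum is over the rod, resting on the flange (all of step 1 and horizontal distance between drum and stand below 0.011 m and z of drum in the frame of stand between 0.077 and 0.085 m and angle between drum's own z axis and vertical below 0.1 rad), for 0.2 s.
3. the collar is over the rod, resting on the drum (all of step 2 and horizontal distance between collar and stand below 0.011 m and z of collar in the frame of stand between 0.105 and 0.113 m and angle between collar's own z axis and vertical below 0.1 rad), for 0.2 s.
4. the finial is over the rod end, resting on the collar (all of step 3 and horizontal distance between finial and stand below 0.011 m and z of finial in the frame of stand between 0.131 and 0.139 m and angle between finial's own z axis and vertical below 0.1 rad), for 0.2 s.
At the end, for the whole second after the job is handed in: Rod upright (0.08 rad) on the stand axis (8 mm), flange on the upper plate (4 mm); above it drum, collar, finial in that order, each within 11 mm of the axis, 4 mm of its seated height (81, 109, 135 mm above the table) and 0.1 rad of upright; all at rest (all of step 4 and linear speed of each of rod, drum, collar, finial below 0.02 m/s); the robot touches nothing.
It fails at once if a cup is shifted by more than 30 mm or tipped (distance of any of pink_cup, grey_cup from where it was at the start of the episode above 0.03 m or angle between any of pink_cup, grey_cup's own z axis and vertical above 0.5 rad).
It fails at once if a ceramic piece is dropped on to the rod (comes down over the stand faster than 0.6 m/s) ((linear speed of drum above 0.6 m/s and horizontal distance between drum and stand below 0.02 m and z of drum in the frame of stand below 0.121 m) or (linear speed of collar above 0.6 m/s and horizontal distance between collar and stand below 0.02 m and z of collar in the frame of stand below 0.149 m) or (linear speed of finial above 0.6 m/s and horizontal distance between finial and stand below 0.02 m and z of finial in the frame of stand below 0.175 m)).
It also fails if it takes over 120 s, if anything falls off the work surface, if the arm or the gripper's body presses on something with over 40 N, if the wrist force passes 120 N, or if a joint passes its speed limit or range.

## Working session

There is one attempt and no reset: what is moved stays moved. The work goes in short steps, Python scripts to look and compute and a tool call to move; the robot and the scene stay as the last step left them, time stands still between calls to the robot, and variables do not carry over. Pictures are saved under pics/ and viewed, at most 18 in all, crops included, and the job is handed in when it is done.

Besides the shell and the picture viewer there is one more tool, called after "Emit:" in YAML: its name, and indented under it one key for each argument. move_arm: Moves the arm, as the interface text tells. Its arguments: {"type":"object","properties":{"steps":{"type":"array"},"grip_force":{"type":"number"}},"required":["steps"]}

```bash
mkdir -p pics; cat > h.py <<'E'
import numpy as np, cv2
from scipy.spatial.transform import Rotation as R
from station import telemetry, imaging, ticket, finder
def save(c,f): cv2.imwrite('pics/'+f, c['pixels'][:,:,::-1])
def ray(c,uv):
    d=np.linalg.inv(np.array(c['intrinsics']))@[uv[0],uv[1],1.]
    return np.array(c['origin']),R.from_quat(c['orientation']).apply(d) if len(np.shape(c['orientation']))==1 else np.array(c['orientation'])@d
def at(c,uv,z):
    o,d=ray(c,uv); return o+d*(z-o[2])/d[2]
def proj(c,p):
    q=np.array(c['orientation']); M=R.from_quat(q).as_matrix() if q.ndim==1 else q
    x=np.array(c['intrinsics'])@(M.T@(np.array(p)-np.array(c['origin']))); return x[:2]/x[2]
E
python3 - <<'E'
from h import *
s=telemetry.observe(); print({k:np.round(v,3).tolist() for k,v in s.items()})
for n in ['top','scene']:
    c=imaging.camera(n); save(c,n+'0.png'); print(n,c['origin'],c['orientation'],np.array(c['intrinsics'])[0])
    for t,z in dict(stand=.075,rod_block=.07,rod=.1,drum=.028,collar=.026,finial=.04,pink_cup=.07,grey_cup=.07).items():
        for r in finder.recognise(c,t)[:2]: print(t,np.round(r['p'],2),np.round(r['xy']),np.round(at(c,r['xy'],z)[:2],3))
E
```

```text
{'time_s': 0.0, 'joint_pos': [1.336, 0.69, -0.195, 1.566, 0.157, 0.903, -0.215], 'joint_vel': [0.001, -0.001, 0.002, 0.001, -0.001, -0.0, -0.0], 'effort': [0.0, -53.961, -1.266, -15.854, 0.009, 0.01, 0.0], 'eef_pos': [0.166, -0.602, 0.23], 'eef_rot': [0.991, 0.134, -0.0, -0.001], 'force': [0.74, -0.016, 0.395], 'torque': [0.007, -0.026, 0.011], 'gripper_force': 0.0, 'grip_width': 0.085}
top [ 0.46322912 -0.00960385  0.76722107] [-0.69488449  0.7150147  -0.04760892  0.06019063] [399.91142303   0.         282.74522014]
stand 0.74 [186. 177.] [0.656 0.172]
rod_block 0.85 [449. 270.] [ 0.478 -0.282]
rod_block 0.42 [395. 178.] [ 0.644 -0.201]
drum 0.78 [396. 175.] [ 0.66  -0.216]
collar 0.86 [237. 282.] [0.467 0.089]
finial 0.93 [338. 267.] [ 0.489 -0.096]
pink_cup 0.64 [288. 185.] [ 0.636 -0.011]
pink_cup 0.21 [462. 261.] [ 0.492 -0.306]
grey_cup 0.64 [110. 281.] [0.475 0.305]
scene [1.29329951 0.25832233 0.88311171] [ 0.53023456  0.76535331 -0.29891008 -0.20913725] [521.93317107   0.         284.52396137]
stand 0.62 [359. 278.] [0.705 0.19 ]
rod_block 0.71 [183. 161.] [ 0.526 -0.278]
rod 0.72 [178. 143.] [ 0.5   -0.299]
collar 0.85 [341. 200.] [0.475 0.092]
finial 0.57 [260. 192.] [ 0.527 -0.086]
pink_cup 0.67 [269. 233.] [ 0.658 -0.011]
grey_cup 0.83 [440. 220.] [0.497 0.311]
grey_cup 0.32 [184. 164.] [ 0.533 -0.272]
```

View pics/top0.png

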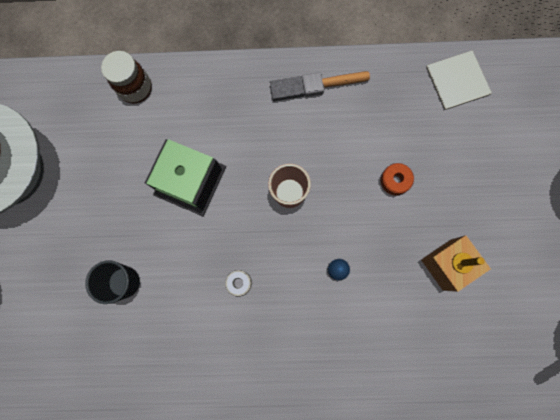

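View pics/scene0.png

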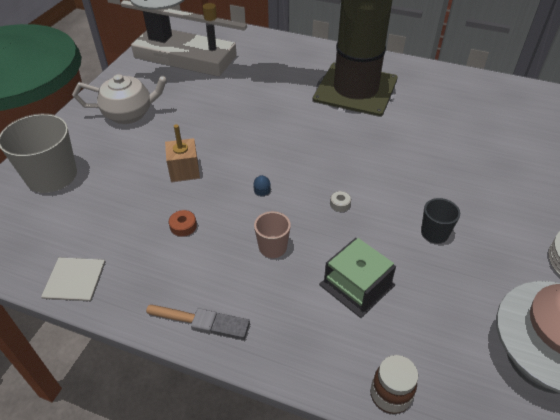

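The top view shows the stand hole at about (180,170), pink cup (289,186), drum (398,179), rod flange (465,263) with the tip at (483,262), finial (339,269), collar (238,283) and grey cup (110,282). Next I'll segment by colour to get more accurate positions.

```bash
cat > seg.py <<'E'
from h import *
def blob(c,lo,hi,near,rad=45):
    hsv=cv2.cvtColor(c['pixels'],cv2.COLOR_RGB2HSV)
    m=cv2.inRange(hsv,np.array(lo),np.array(hi))
    w=np.zeros_like(m); cv2.circle(w,tuple(int(v) for v in near),rad,255,-1); m&=w
    n,l,st,ce=cv2.connectedComponentsWithStats(m)
    i=1+np.argmax(st[1:,4]); mm=(l==i).astype(np.uint8)
    k,_=cv2.findContours(mm,cv2.RETR_EXTERNAL,cv2.CHAIN_APPROX_NONE); k=max(k,key=cv2.contourArea)
    return mm,k,st[i]
E
python3 - <<'E'
from seg import *
c=imaging.camera('top')
hsv=cv2.cvtColor(c['pixels'],cv2.COLOR_RGB2HSV)
for n,p in dict(drum=(386,172),drumside=(400,192),collar=(230,280),finial=(338,268),brass=(483,262),flange=(459,256),wood=(445,245),plate=(190,185),hole=(180,170),table=(300,320)).items(): print(n,hsv[p[1],p[0]])
x=c['pixels']
cr=lambda u,v,r=35: cv2.resize(x[v-r:v+r,u-r:u+r],(290,290),interpolation=cv2.INTER_CUBIC)
im=np.vstack([np.hstack([cr(183,172),cr(398,179)]),np.hstack([cr(465,262),cr(238,283)])])
cv2.imwrite('pics/crops.png',im[:,:,::-1])
E
```

```text
drum [ 10 200 170]
drumside [  8 197 128]
collar [112  19 204]
finial [107 158 113]
brass [ 20 195 175]
flange [ 21 193 190]
wood [ 14 149  53]
plate [ 54  67 193]
hole [ 55  71 108]
table [132   9 144]
```

View pics/crops.png

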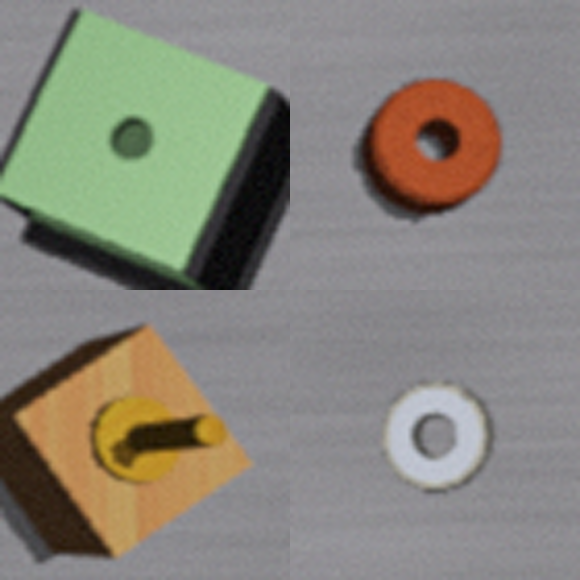

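Crops: the stand hole is at (179.3,170.0) and the drum bore at (398.3,177.2). The rod tip is at (480.3,260.5), the flange at (463,262.3) and the collar centre at (238.1,283.1).

```bash
python3 - <<'E'
from seg import *
c=imaging.camera('top')
pr=lambda n,uv,z: print(n,np.round(uv,1),np.round(at(c,uv,z)[:2],4))
pr('hole',(179.3,170.0),.075);pr('tip',(480.3,260.5),.14);pr('flange',(463,262.3),.076);pr('drumbore',(398.3,177.2),.0275);pr('collarbore',(238.1,283.1),.0255)
g=lambda *a:blob(c,*a)
m,k,_=g((45,40,150),(65,110,255),(186,175)); (ctr,_,_)=cv2.minAreaRect(k); pr('plate',ctr,.075)
m,k,_=g((5,150,150),(14,255,255),(398,179)); pr('drumtop',cv2.minEnclosingCircle(k)[0],.028); 
m,k,_=g((90,0,165),(130,40,255),(238,283),25); e=cv2.fitEllipse(k);pr('collar',e[0],.02);print(e[1])
m,k,_=g((100,90,30),(115,255,255),(339,269),25); e=cv2.fitEllipse(k);pr('finial',e[0],.024);print(e[1])
s=imaging.camera('scene');c=s
m,k,_=g((100,60,20),(120,255,255),(261,186),25); print(cv2.boundingRect(k)); e=cv2.fitEllipse(k);pr('finial scene',e[0],.023)
T=R.from_quat(telemetry.observe()['eef_rot']).as_matrix();print(T.round(3))
E
```

```text
hole [179.3 170. ] [0.669  0.1846]
tip [480.3 260.5] [ 0.4896 -0.3039]
flange [463.  262.3] [ 0.49   -0.3044]
drumbore [398.3 177.2] [ 0.6554 -0.2189]
collarbore [238.1 283.1] [0.4655 0.0872]
plate [179.3 169.9] [0.6693 0.1845]
drumtop [398.3 177.1] [ 0.6555 -0.2189]
collar [237.3 282.7] [0.4663 0.0894]
(21.12179946899414, 21.56894302368164)
finial [338.3 269.1] [ 0.486  -0.0977]
(19.83565902709961, 20.43849754333496)
(254, 175, 16, 21)
finial scene [261.6 185.5] [ 0.491  -0.0963]
[[ 0.964  0.266  0.   ]
 [ 0.266 -0.964 -0.   ]
 [ 0.     0.    -1.   ]]
```

Emit:
move_arm:
  steps: [30, -15, 0, 0, 85, 40, -20, 0, 0, 85, 50, -26, 0, 0, 85, 50, -26, 0, 0, 85, 50, -26, 0, 0, 85, 50, -26, 0, 0, 85, 50, -26, 0, 0, 85, 40, -20, 0, 0, 85, 31.6, -16, 0, 0, 85, 0, 0, 0, 0, 85, 0, 0, 0, 0, 85]

```text
time_s: 2.42
eef_pos: [0.4895, -0.3055, 0.2312]
eef_rot: [0.991, 0.134, -0.0, 0.0]
force: [-0.8, -0.8, 0.5]
grip_width: 0.0849
gripper_force: 0.0
```

```bash
python3 - <<'E'
from h import *
c=imaging.camera('wrist'); save(c,'w1.png'); s=telemetry.observe()
print(s['eef_pos'],s['eef_rot'],c['origin'],proj(c,[.4898,-.304,.14]),proj(c,[.4898,-.304,.076]),s['joint_pos'])
E
```

```text
[ 0.48906108 -0.30600552  0.23124925] [ 9.91104571e-01  1.33083746e-01 -5.55766914e-04  3.69465353e-04] [ 0.55512932 -0.2877975   0.37449822] [279.40129938 211.15461947] [279.83921413 193.13100702] [ 0.56634602  0.62307591 -0.14813034  1.71584032  0.12065262  0.81205679
 -0.94135329]
```

View pics/w1.png

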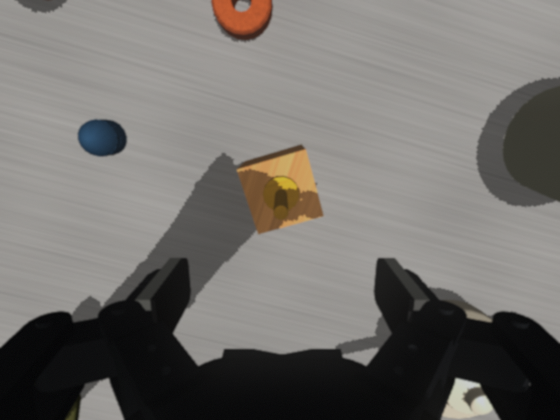

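Emit:
move_arm:
  steps: [1, -1.5, 25, 0, 85, 0, 0, 40, 0, 85, 0, 0, 40, 0, 85, 0, 0, 24, 0, 85, 0, 0, 8, 0, 85, 0, 0, 0, 0, 85, 0, 0, 0, 0, 40, 0, 0, 0, 0, 4, 0, 0, 0, 0, 4, 0, 0, 0, 0, 4, 0, 0, 0, 0, 4, 0, 0, 0, 0, 4]
  grip_force: 60

```text
time_s: 3.98
eef_pos: [0.4909, -0.3032, 0.0945]
eef_rot: [0.991, 0.134, 0.0, 0.0]
force: [-0.2, 0.5, 2.9]
grip_width: 0.0104
gripper_force: 58.4
```

Emit:
move_arm:
  steps: [0, 0, -10, 0, 4, 0, 0, -35, 0, 4, 0, 0, -40, 0, 4, 0, 0, -20, 0, 4, 12, -17, -5, 0, 4, 25, -35, 0, 0, 4, 30, -42, 0, 0, 4, 30, -42, 0, 0, 4, 30, -42, 0, 0, 4, 30, -42, 0, 0, 4, 30, -42, 0, 0, 4, 30, -42, 0, 0, 4, 30, -42, 0, 0, 4, 25, -35, 0, 0, 4, 18, -26, 0, 0, 4, 11, -16, 0, 0, 4, 0, 0, 0, 0, 4, 0, 0, 0, 0, 4]

```text
time_s: 6.22
eef_pos: [0.6675, 0.1839, 0.2034]
eef_rot: [0.991, 0.134, -0.001, 0.001]
force: [-0.6, -0.7, -1.2]
grip_width: 0.0105
gripper_force: 58.6
```

```bash
python3 - <<'E'
from h import *
s=telemetry.observe(); p=s['eef_pos'];print(p,s['eef_rot'],s['joint_pos'],s['grip_width'])
o=[]
for n in ['scene','top','wrist']:
    c=imaging.camera(n); b=[p[0],p[1],p[2]-.0905]; f=[p[0],p[1],p[2]-.0905+.069]
    uv=proj(c,[p[0],p[1],.11]).astype(int); print(n,uv,'bottom',proj(c,b),'flange',proj(c,f),'hole',proj(c,[.669,.1845,.075]))
    u=min(max(uv[0],45),514);v=min(max(uv[1],45),374)
    o.append(cv2.resize(c['pixels'][v-45:v+45,u-45:u+45],(260,260),interpolation=cv2.INTER_CUBIC)); print(u-45,v-45)
cv2.imwrite('pics/r2.png',np.hstack(o)[:,:,::-1])
E
```

```text
[0.66753186 0.18390523 0.20342806] [ 9.90991798e-01  1.33916308e-01 -1.09489725e-03  6.92354183e-04] [-0.30383799  0.81219009 -0.06547837  1.36606263  0.05877335  0.96765592
 -1.68455259] 0.010485214730494834
scene [362 250] bottom [362.72039535 249.81715126] flange [367.09587295 225.68167245] hole [360.60554564 262.7093343 ]
317 205
top [174 165] bottom [173.53211007 164.63013443] flange [160.47722494 151.46270701] hole [179.33273182 170.02194729]
129 120
wrist [279 211] bottom [279.77038571 212.48410925] flange [279.18192154 246.43978773] hole [279.76575639 198.96821623]
234 166
```

View pics/r2.png

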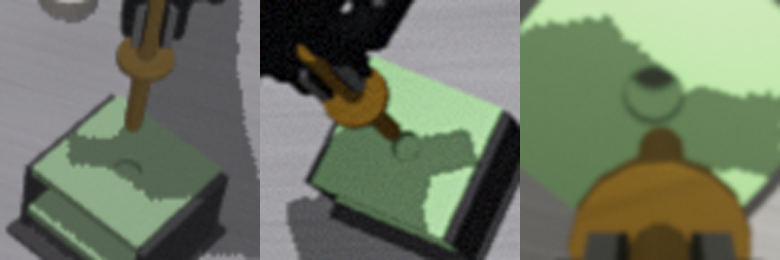

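The rod hangs over the stand, with the hole where I predicted it. I'll overlay the predicted circles to check the rod's tilt.

```bash
cat > ov.py <<'E'
from h import *
def overlay(f,circs,cams=('top','wrist','scene'),h=35,S=7):
    o=[]
    for n in cams:
        c=imaging.camera(n); uv=proj(c,np.mean([x[0] for x in circs],0))
        k=260/(2*h); A=np.array([[k,0,130-k*uv[0]],[0,k,130-k*uv[1]]])
        im=cv2.warpAffine(c['pixels'],A,(260,260),flags=cv2.INTER_CUBIC)
        for p,r,col in circs:
            t=np.linspace(0,2*np.pi,40)
            q=np.array([proj(c,np.array(p)+[r*np.cos(a),r*np.sin(a),0]) for a in t])@A[:,:2].T+A[:,2]
            cv2.polylines(im,[np.round(q*16).astype(np.int32)],True,col,1,cv2.LINE_AA,4)
        o.append(im)
    cv2.imwrite('pics/'+f,np.hstack(o)[:,:,::-1])
E
python3 - <<'E'
from ov import *
p=telemetry.observe()['eef_pos'];b=p[2]-.0905
overlay('r3.png',[([p[0],p[1],b],.006,(255,0,0)),([p[0],p[1],b+.066],.018,(255,0,255)),([.669,.1845,.075],.009,(0,0,255))],h=28)
E
```

```text
(no output)
```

View pics/r3.png

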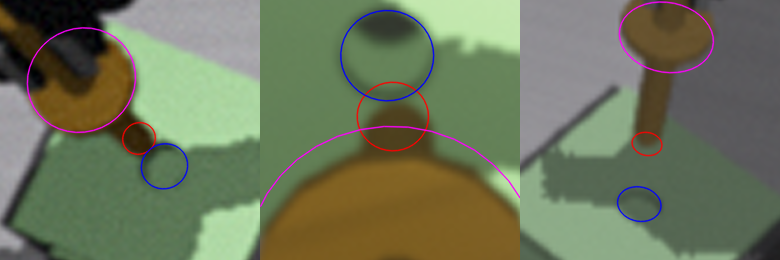

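```bash
python3 - <<'E'
from h import *
p=telemetry.observe()['eef_pos'];b=p[2]-.0905
C={n:imaging.camera(n) for n in ['top','wrist','scene']}
for nm,P,D in [('flange',[p[0],p[1],b+.066],dict(top=(.7,.7),wrist=(0,6),scene=(-1,-.9))),('tip',[p[0],p[1],b],dict(top=(.6,1.5),wrist=(.3,4),scene=(0,-.5)))]:
    P=np.array(P);A=[];y=[]
    for n,c in C.items():
        J=np.array([(proj(c,P+e)-proj(c,P)) for e in np.eye(3)*1e-3]).T; A.append(J);y+=list(D[n]); print(n,J.round(2).tolist())
    A=np.vstack(A);s=np.linalg.lstsq(A,np.array(y),rcond=None)[0];print(nm,'shift mm',s.round(2),'res',(A@s-y).round(1))
E
```

```text
top [[0.01, -0.65, -0.21], [-0.63, 0.02, -0.21]]
wrist [[0.46, -1.67, -0.0], [-1.56, -0.43, 0.66]]
scene [[-0.14, 0.55, 0.07], [0.4, 0.15, -0.37]]
flange shift mm [-2.72 -1.03  1.32] res [-0.3  0.7  0.5 -0.4  0.9 -0.8]
top [[0.01, -0.59, -0.17], [-0.57, 0.02, -0.17]]
wrist [[0.34, -1.24, -0.0], [-1.19, -0.33, 0.36]]
scene [[-0.14, 0.52, 0.06], [0.39, 0.15, -0.33]]
tip shift mm [-3.   -1.01 -0.67] res [ 0.1  0.3 -0.1 -0.3 -0.2 -0.6]
```

Emit:
move_arm:
  steps: [4, -0.5, 10, 0, 4, 0, 0, 15, 0, 4, 0, 0, 6, 0, 4, 0, 0, 0, 0, 4, 0, 0, 0, 0, 4]

```text
time_s: 7.3
eef_pos: [0.6726, 0.1863, 0.1736]
eef_rot: [0.991, 0.134, 0.0, -0.0]
force: [0.9, -0.0, -0.5]
grip_width: 0.011
gripper_force: 58.6
```

```bash
python3 - <<'E'
from ov import *
p=telemetry.observe()['eef_pos'];b=p[2]-.0905;x,y=p[0]-.0028,p[1]-.001;print(p,b,x,y)
overlay('r4.png',[([x,y,b],.006,(255,0,0)),([x,y,b+.066],.018,(255,0,255)),([.669,.1845,.075],.009,(0,0,255))],h=28)
E
```

```text
[0.67257084 0.18629886 0.17355356] 0.08305356384873092 0.6697708401194092 0.18529886463829254
```

View pics/r4.png

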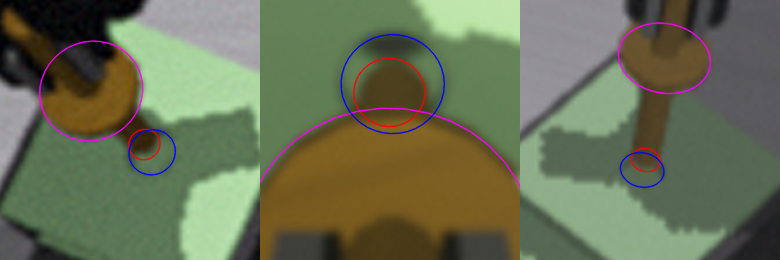

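Emit:
move_arm:
  steps: [0, 0, 8, 0, 4, 0, 0, 10, 0, 4, 0, 0, 10, 0, 4, 0, 0, 5, 0, 4, 0, 0, 0, 0, 4]

```text
time_s: 8.07
eef_pos: [0.6719, 0.1861, 0.1396]
eef_rot: [0.991, 0.134, -0.001, 0.0]
force: [-0.5, -0.0, -0.9]
grip_width: 0.0107
gripper_force: 58.6
```

Emit:
move_arm:
  steps: [0, 0, 10, 0, 4, 0, 0, 8, 0, 4, 0, 0, 8, 0, 4, 0, 0, 8, 0, 4, 0, 0, 0, 0, 4]

```text
time_s: 8.7
eef_pos: [0.6717, 0.186, 0.1053]
eef_rot: [0.991, 0.134, -0.001, 0.0]
force: [0.1, 0.1, -1.0]
grip_width: 0.0106
gripper_force: 58.6
```

Emit:
move_arm:
  steps: [0, 0, 3, 0, 4, 0, 0, 2, 0, 4, 0, 0, 1, 0, 4, 0, 0, 0, 0, 4]

```text
time_s: 9.2
eef_pos: [0.6723, 0.1862, 0.1003]
eef_rot: [0.991, 0.134, 0.0, 0.0]
force: [-0.5, -0.3, -1.3]
grip_width: 0.0104
gripper_force: 58.6
```

Emit:
move_arm:
  steps: [0, 0, 1, 0, 4, 0, 0, 1, 0, 4, 0, 0, 0, 0, 4]

```text
time_s: 9.57
eef_pos: [0.6726, 0.1863, 0.0996]
eef_rot: [0.991, 0.134, 0.0, -0.0]
force: [-1.4, -0.3, 6.2]
grip_width: 0.01
gripper_force: 59.5
```

Emit:
move_arm:
  steps: [0, 0, 0, 0, 20, 0, 0, 0, 0, 40, 0, 0, 0, 0, 85, 0, 0, 0, 0, 85, 0, 0, -20, 0, 85, 0, 0, -40, 0, 85, 0, 0, -50, 0, 85, 0, 0, -20, 0, 85, 0, 0, 0, 0, 85]

```text
time_s: 10.7
eef_pos: [0.6739, 0.1866, 0.2318]
eef_rot: [0.991, 0.134, 0.003, -0.001]
force: [0.2, 0.2, -0.2]
grip_width: 0.0852
gripper_force: 0.0
```

```bash
python3 - <<'E'
from ov import *
print(telemetry.observe()['eef_pos'])
x,y=.669,.1845
overlay('r5.png',[([x,y,.145],.006,(255,0,0)),([x,y,.081],.018,(255,0,255))],h=28)
E
```

```text
[0.67385489 0.18663811 0.23176842]
```

View pics/r5.png

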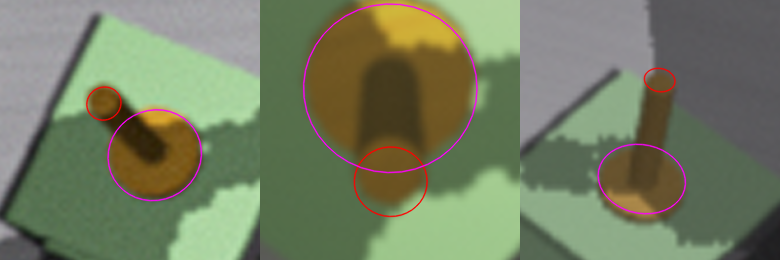

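The rod is seated: the flange and tip fall on the predicted circles. Next is the drum.

Emit:
move_arm:
  steps: [-3.8, 11.6, 0, 0, 85, -7.5, 23.2, 0, 0, 85, -11.3, 34.7, 0, 0, 85, -13.8, 42.5, 0, 0, 85, -13.8, 42.5, 0, 0, 85, -13.8, 42.5, 0, 0, 85, -13.8, 42.5, 0, 0, 85, -13.8, 42.5, 0, 0, 85, -13.8, 42.5, 0, 0, 85, -10, 30.9, 0, 0, 85, -6.3, 19.3, 0, 0, 85, -3.8, 11.6, 0, 0, 85, 0, 0, 0, 0, 85, 0, 0, 0, 0, 85]

```text
time_s: 12.6
eef_pos: [0.6543, -0.2175, 0.2283]
eef_rot: [0.991, 0.135, 0.0, -0.001]
force: [-0.0, -0.2, 0.5]
grip_width: 0.0851
gripper_force: 0.0
```

```bash
python3 - <<'E'
from ov import *
print(telemetry.observe()['eef_pos'],telemetry.observe()['eef_rot'])
x,y=.6555,-.219
overlay('d1.png',[([x,y,.028],.03,(255,255,255)),([x,y,.028],.01,(255,0,255)),([x,y,0],.03,(0,0,255))],h=35)
E
```

```text
[ 0.6543027  -0.21745825  0.22826706] [ 9.90825155e-01  1.35147841e-01  1.86329304e-04 -7.34354527e-04]
```

View pics/d1.png

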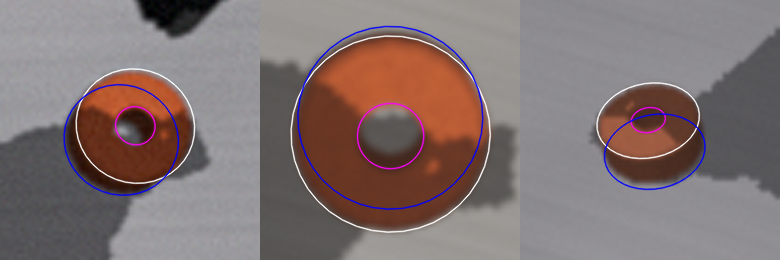

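Emit:
move_arm:
  steps: [3, 1.3, 30, 0, 85, 0, 0, 50, 0, 85, 0, 0, 50, 0, 85, 0, 0, 50, 0, 85, 0, 0, 30, 0, 85, 0, 0, 15, 0, 85, 0, 0, 6, 0, 85, 0, 0, 0, 0, 85, 0, 0, 0, 0, 70, 0, 0, 0, 0, 60, 0, 0, 0, 0, 50, 0, 0, 0, 0, 50, 0, 0, 0, 0, 50]
  grip_force: 45

```text
time_s: 14.38
eef_pos: [0.658, -0.2201, -0.0009]
eef_rot: [0.991, 0.134, 0.001, 0.0]
force: [-1.3, 1.0, 6.4]
grip_width: 0.0595
gripper_force: 47.1
```

Emit:
move_arm:
  steps: [0, 0, -10, 0, 50, 0, 0, -30, 0, 50, 0, 0, -45, 0, 50, 0, 0, -45, 0, 50, 0, 0, -35, 0, 50, 0, 0, -15, 0, 50, 3.6, -11.6, 0, 0, 50, 7.2, -23.1, 0, 0, 50, 10.8, -34.7, 0, 0, 50, 13.2, -42.3, 0, 0, 50, 13.2, -42.3, 0, 0, 50, 13.2, -42.3, 0, 0, 50, 13.2, -42.3, 0, 0, 50, 13.2, -42.3, 0, 0, 50, 13.2, -42.3, 0, 0, 50, 9.6, -30.8, 0, 0, 50, 6, -19.3, 0, 0, 50, 3.6, -11.6, 0, 0, 50, 0, 0, 0, 0, 50, 0, 0, 0, 0, 50]

```text
time_s: 16.88
eef_pos: [0.6709, 0.1807, 0.1772]
eef_rot: [0.991, 0.133, -0.0, 0.001]
force: [0.1, -0.4, -2.2]
grip_width: 0.0595
gripper_force: 48.8
```

```bash
python3 - <<'E'
from ov import *
p=telemetry.observe()['eef_pos'];print(p,telemetry.observe()['eef_rot'])
x,y=p[0]-.0025,p[1]+.0;b=p[2]+.001
overlay('d2.png',[([x,y,b+.028],.03,(255,255,255)),([x,y,b+.028],.01,(255,0,255)),([x,y,b],.03,(0,0,255)),([.669,.1845,.145],.006,(255,0,0))],h=42)
E
```

```text
[0.67086915 0.18071841 0.17716792] [ 9.91135443e-01  1.32852106e-01 -1.40746517e-04  9.12485180e-04]
```

View pics/d2.png

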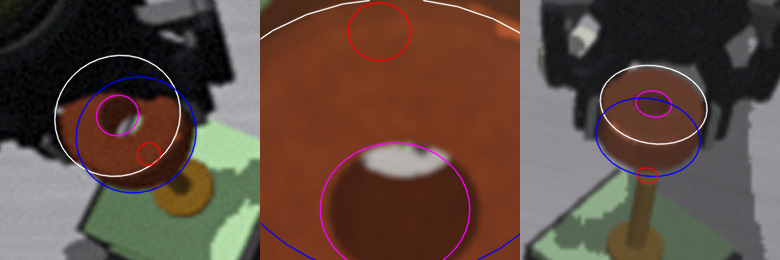

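Emit:
move_arm:
  steps: [2.6, -4.7, 5, 0, 50, 0, 0, 12, 0, 50, 0, 0, 6, 0, 50, 0, 0, 0, 0, 50, 0, 0, 0, 0, 50]

```text
time_s: 17.65
eef_pos: [0.672, 0.1881, 0.1544]
eef_rot: [0.991, 0.134, 0.0, 0.0]
force: [-0.0, 0.4, -0.8]
grip_width: 0.0594
gripper_force: 48.8
```

```bash
python3 - <<'E'
from ov import *
p=telemetry.observe()['eef_pos'];print(p,telemetry.observe()['eef_rot'])
x,y=p[0]-.0032,p[1]-.0014;b=p[2]+.001;print(x,y,b)
overlay('d3.png',[([x,y,b+.028],.01,(255,0,255)),([x,y,b],.03,(0,0,255)),([.669,.1845,.145],.006,(255,0,0))],h=42)
E
```

```text
[0.67204824 0.18809476 0.1543636 ] [9.90989107e-01 1.33942378e-01 1.59563873e-04 6.27366811e-05]
0.6688482361593526 0.18669476205594313 0.1553636027217799
```

View pics/d3.png

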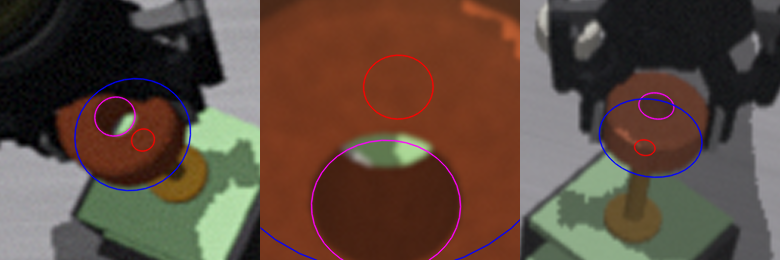

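Emit:
move_arm:
  steps: [0, 1, 4, 0, 50, 0, 0, 5, 0, 50, 0, 0, 5, 0, 50, 0, 0, 4, 0, 50, 0, 0, 0, 0, 50]

```text
time_s: 18.42
eef_pos: [0.6718, 0.1872, 0.1357]
eef_rot: [0.991, 0.134, -0.0, 0.0]
force: [-0.7, 0.3, -0.7]
grip_width: 0.0594
gripper_force: 48.8
```

Emit:
move_arm:
  steps: [0, 0, 8, 0, 50, 0, 0, 10, 0, 50, 0, 0, 10, 0, 50, 0, 0, 10, 0, 50, 0, 0, 7, 0, 50, 0, 0, 4, 0, 50, 0, 0, 0, 0, 50]

```text
time_s: 19.3
eef_pos: [0.672, 0.1872, 0.087]
eef_rot: [0.991, 0.134, -0.0, 0.0]
force: [-0.3, 0.9, -1.1]
grip_width: 0.0593
gripper_force: 48.8
```

Emit:
move_arm:
  steps: [0, 0, 3, 0, 50, 0, 0, 2, 0, 50, 0, 0, 1, 0, 50, 0, 0, 0, 0, 50]

```text
time_s: 19.8
eef_pos: [0.6721, 0.1872, 0.0812]
eef_rot: [0.991, 0.134, -0.0, 0.0]
force: [0.2, 0.0, -1.8]
grip_width: 0.059
gripper_force: 48.8
```

Emit:
move_arm:
  steps: [0, 0, 1, 0, 50, 0, 0, 0, 0, 50]

```text
time_s: 20.05
eef_pos: [0.6722, 0.1872, 0.0803]
eef_rot: [0.991, 0.134, 0.0, 0.0]
force: [-0.3, -1.2, -0.7]
grip_width: 0.0595
gripper_force: 48.8
```

Emit:
move_arm:
  steps: [0, 0, 1, 0, 50, 0, 0, 0, 0, 50]

```text
time_s: 20.3
eef_pos: [0.6722, 0.1872, 0.0802]
eef_rot: [0.991, 0.134, 0.0, 0.0]
force: [-2.1, -1.6, 5.4]
grip_width: 0.059
gripper_force: 49.3
```

Emit:
move_arm:
  steps: [0, 0, 0, 0, 65, 0, 0, 0, 0, 85, 0, 0, 0, 0, 85, 0, 0, -15, 0, 85, 0, 0, -40, 0, 85, 0, 0, -50, 0, 85, 0, 0, -45, 0, 85, -12, 2, 0, 0, 85, -30, 5.5, 0, 0, 85, -45, 8, 0, 0, 85, -50, 9, 0, 0, 85, -45, 8, 0, 0, 85, -28, 5.5, 0, 0, 85, -12.5, 2.5, 0, 0, 85, 0, 0, 0, 0, 85, 0, 0, 0, 0, 85]

```text
time_s: 22.3
eef_pos: [0.47, 0.09, 0.2296]
eef_rot: [0.991, 0.134, 0.001, -0.0]
force: [-0.2, 0.3, 0.0]
grip_width: 0.0851
gripper_force: 0.0
```

```bash
python3 - <<'E'
from ov import *
p=telemetry.observe()['eef_pos'];print(p,telemetry.observe()['eef_rot'])
x,y=.4657,.088
import os
overlay('c1a.png',[([x,y,.026],.024,(255,0,0)),([x,y,.026],.01,(255,0,255)),([x,y,0],.024,(0,0,255))],h=30)
overlay('c1b.png',[([.669,.1845,.109],.03,(255,255,255)),([.669,.1845,.145],.006,(255,0,0)),([.669,.1845,.109],.01,(255,0,255))],cams=('top','scene'),h=30)
a=cv2.imread('pics/c1a.png');b=cv2.imread('pics/c1b.png');b=np.hstack([b,np.zeros((260,260,3),np.uint8)]);cv2.imwrite('pics/c1.png',np.vstack([a,b]))
E
```

```text
[0.4700135  0.08996183 0.2295836 ] [ 9.90942384e-01  1.34282576e-01  1.14302130e-03 -2.73090897e-04]
```

View pics/c1.png

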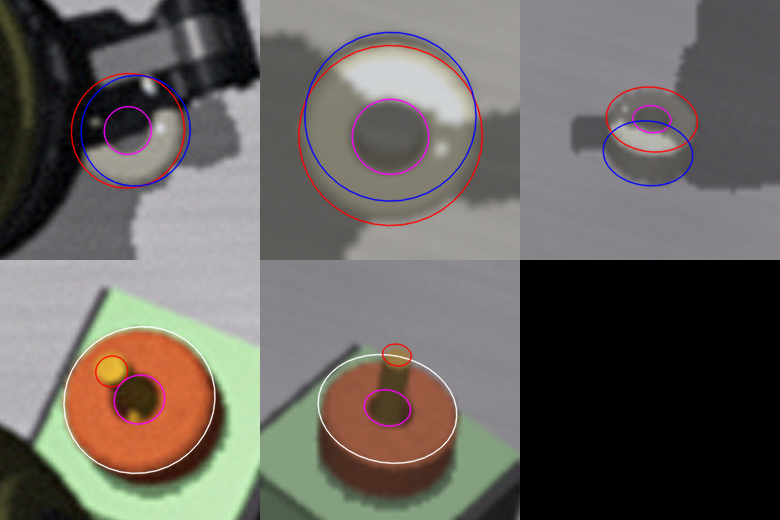

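Emit:
move_arm:
  steps: [-1.5, 0.4, 30, 0, 85, 0, 0, 50, 0, 85, 0, 0, 50, 0, 85, 0, 0, 50, 0, 85, 0, 0, 30, 0, 85, 0, 0, 15, 0, 85, 0, 0, 5, 0, 85, 0, 0, 0, 0, 85, 0, 0, 0, 0, 65, 0, 0, 0, 0, 50, 0, 0, 0, 0, 38, 0, 0, 0, 0, 38, 0, 0, 0, 0, 38]
  grip_force: 40

```text
time_s: 24.18
eef_pos: [0.4675, 0.0884, 0.0003]
eef_rot: [0.991, 0.134, 0.001, -0.0]
force: [-0.4, 0.2, 7.0]
grip_width: 0.0464
gripper_force: 40.5
```

Emit:
move_arm:
  steps: [0, 0, -10, 0, 38, 0, 0, -30, 0, 38, 0, 0, -45, 0, 38, 0, 0, -45, 0, 38, 0, 0, -35, 0, 38, 0, 0, -13, 0, 38, 12, -2, 0, 0, 38, 30, -5.5, 0, 0, 38, 45, -8, 0, 0, 38, 50, -9, 0, 0, 38, 45, -8, 0, 0, 38, 28, -5.5, 0, 0, 38, 12.5, -2.6, 0, 0, 38, 0, 0, 0, 0, 38, 0, 0, 5, 0, 38, 0, 0, 12, 0, 38, 0, 0, 6, 0, 38, 0, 0, 0, 0, 38, 0, 0, 0, 0, 38]

```text
time_s: 26.55
eef_pos: [0.6709, 0.1866, 0.1545]
eef_rot: [0.991, 0.134, 0.0, -0.0]
force: [0.8, 0.2, -0.9]
grip_width: 0.0462
gripper_force: 41.5
```

```bash
python3 - <<'E'
from ov import *
p=telemetry.observe()['eef_pos'];print(p,telemetry.observe()['eef_rot'])
x,y=p[0]-.0022,p[1]-.002;b=p[2]-.0003;print(x,y,b)
overlay('c2.png',[([x,y,b+.026],.01,(255,0,255)),([x,y,b],.024,(0,0,255)),([.669,.1845,.145],.006,(255,0,0))],h=38)
E
```

```text
[0.67092791 0.18655308 0.15454435] [ 9.90982462e-01  1.33991374e-01  2.66389054e-04 -1.38428644e-05]
0.6687279067409706 0.1845530846114515 0.15424434542334212
```

View pics/c2.png

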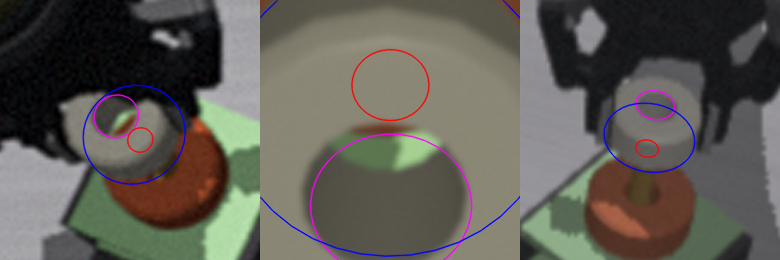

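Emit:
move_arm:
  steps: [-0.8, 0.6, 4, 0, 38, 0, 0, 5, 0, 38, 0, 0, 5, 0, 38, 0, 0, 4, 0, 38, 0, 0, 0, 0, 38]

```text
time_s: 27.32
eef_pos: [0.6698, 0.1857, 0.1357]
eef_rot: [0.991, 0.134, -0.0, 0.0]
force: [0.2, 0.5, -0.3]
grip_width: 0.0463
gripper_force: 41.5
```

Clear of the rod tip, so I'll lower to about 3 mm above the drum (bottom 0.112).

Emit:
move_arm:
  steps: [0, 0, 6, 0, 38, 0, 0, 8, 0, 38, 0, 0, 6, 0, 38, 0, 0, 3, 0, 38, 0, 0, 1, 0, 38, 0, 0, 0, 0, 38]

```text
time_s: 28.08
eef_pos: [0.6703, 0.1858, 0.1124]
eef_rot: [0.991, 0.134, 0.0, 0.0]
force: [0.2, -0.5, -1.1]
grip_width: 0.0463
gripper_force: 41.5
```

Emit:
move_arm:
  steps: [0, 0, 1.5, 0, 38, 0, 0, 1, 0, 38, 0, 0, 0, 0, 38]

```text
time_s: 28.45
eef_pos: [0.6701, 0.1857, 0.1097]
eef_rot: [0.991, 0.134, -0.0, 0.0]
force: [0.1, -0.7, -0.7]
grip_width: 0.0464
gripper_force: 41.5
```

Emit:
move_arm:
  steps: [0, 0, 1, 0, 38, 0, 0, 0, 0, 38, 0, 0, 1, 0, 38, 0, 0, 0, 0, 38]

```text
time_s: 28.95
eef_pos: [0.6704, 0.1858, 0.1094]
eef_rot: [0.991, 0.134, 0.0, -0.0]
force: [-3.9, -1.1, 9.6]
grip_width: 0.0466
gripper_force: 42.5
```

Emit:
move_arm:
  steps: [0, 0, 0, 0, 55, 0, 0, 0, 0, 85, 0, 0, 0, 0, 85, 0, 0, -15, 0, 85, 0, 0, -40, 0, 85, 0, 0, -45, 0, 85, 0, 0, -22, 0, 85, -10, 9, 0, 0, 85, -25, 22, 0, 0, 85, -40, 36, 0, 0, 85, -45, 40, 0, 0, 85, -45, 40, 0, 0, 85, -40, 36, 0, 0, 85, -30, 27, 0, 0, 85, -14.7, 12.9, 0, 0, 85, 0, 0, 0, 0, 85, 0, 0, 0, 0, 85]

```text
time_s: 31.08
eef_pos: [0.4897, -0.0936, 0.2297]
eef_rot: [0.991, 0.135, 0.001, -0.001]
force: [0.4, -0.0, -0.0]
grip_width: 0.085
gripper_force: 0.0
```

```bash
python3 - <<'E'
from ov import *
p=telemetry.observe()['eef_pos'];print(p,telemetry.observe()['eef_rot'])
x,y=.487,-.097
overlay('f1a.png',[([x,y,.024],.02,(255,0,0)),([x,y,0],.02,(255,255,0))],h=30)
overlay('f1b.png',[([.669,.1845,.135],.024,(255,0,0)),([.669,.1845,.145],.006,(255,0,0)),([.669,.1845,.135],.01,(255,0,255))],cams=('top','scene'),h=30)
a=cv2.imread('pics/f1a.png');b=cv2.imread('pics/f1b.png');b=np.hstack([b,np.zeros((260,260,3),np.uint8)]);cv2.imwrite('pics/f1.png',np.vstack([a,b]))
E
```

```text
[ 0.48974954 -0.09362268  0.22970057] [ 9.90810303e-01  1.35256254e-01  6.35274417e-04 -5.35030129e-04]
```

View pics/f1.png

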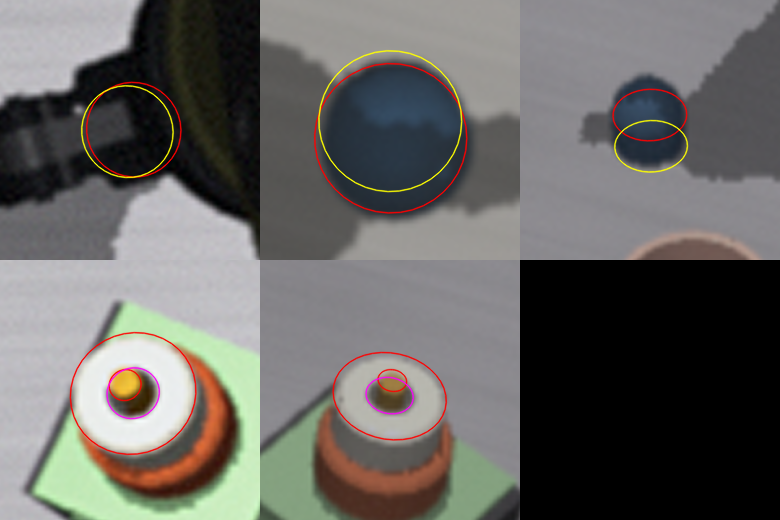

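Emit:
move_arm:
  steps: [-1.5, 1.8, 30, 0, 85, 0, 0, 50, 0, 85, 0, 0, 50, 0, 85, 0, 0, 50, 0, 85, 0, 0, 30, 0, 85, 0, 0, 15, 0, 85, 0, 0, 6, 0, 85, 0, 0, 1, 0, 85, 0, 0, 0, 0, 65, 0, 0, 0, 0, 45, 0, 0, 0, 0, 30, 0, 0, 0, 0, 30, 0, 0, 0, 0, 30, 0, 0, 0, 0, 30]
  grip_force: 35

```text
time_s: 33.08
eef_pos: [0.4881, -0.0977, -0.0012]
eef_rot: [0.991, 0.134, 0.001, 0.0]
force: [-1.6, 0.6, 7.0]
grip_width: 0.0391
gripper_force: 38.0
```

Emit:
move_arm:
  steps: [0, 0, -10, 0, 30, 0, 0, -30, 0, 30, 0, 0, -45, 0, 30, 0, 0, -45, 0, 30, 0, 0, -38, 0, 30, 0, 0, -17, 0, 30, 10, -9, 0, 0, 30, 25, -22, 0, 0, 30, 40, -36, 0, 0, 30, 45, -40, 0, 0, 30, 45, -40, 0, 0, 30, 40, -36, 0, 0, 30, 30, -27, 0, 0, 30, 16.4, -15, 0, 0, 30, 0, 0, 0, 0, 30, 0, 0, 10, 0, 30, 0, 0, 10, 0, 30, 0, 0, 5, 0, 30, 0, 0, 0, 0, 30, 0, 0, 0, 0, 30]

```text
time_s: 35.58
eef_pos: [0.6705, 0.186, 0.1581]
eef_rot: [0.991, 0.134, 0.0, -0.0]
force: [-0.4, -0.6, -0.6]
grip_width: 0.039
gripper_force: 35.4
```

```bash
python3 - <<'E'
from ov import *
p=telemetry.observe()['eef_pos'];print(p,telemetry.observe()['eef_rot'])
x,y=p[0]-.0018,p[1]-.0015;b=p[2]+.0012;print(x,y,b)
overlay('f2.png',[([x,y,b+.024],.02,(255,255,255)),([x,y,b],.02,(255,255,0)),([.669,.1845,.145],.006,(255,0,0))],h=38)
E
```

```text
[0.67052157 0.18597389 0.15814865] [ 9.90999570e-01  1.33864595e-01  3.47868085e-04 -4.06096452e-05]
0.6687215651274302 0.18447388685015192 0.15934864846848118
```

View pics/f2.png

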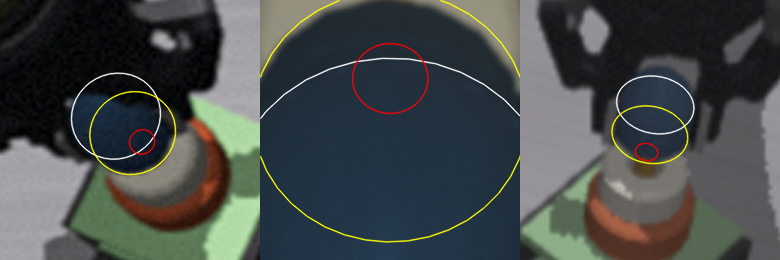

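Emit:
move_arm:
  steps: [0, 0, 6, 0, 30, 0, 0, 6, 0, 30, 0, 0, 4, 0, 30, 0, 0, 3, 0, 30, 0, 0, 0, 0, 30]

```text
time_s: 36.35
eef_pos: [0.6701, 0.186, 0.1384]
eef_rot: [0.991, 0.134, -0.0, 0.0]
force: [-0.1, -0.5, -0.3]
grip_width: 0.0391
gripper_force: 35.4
```

Finial bottom at about 0.1396, below the rod top with no contact. I'll go on gently.

Emit:
move_arm:
  steps: [0, 0, 2, 0, 30, 0, 0, 1.5, 0, 30, 0, 0, 0, 0, 30]

```text
time_s: 36.72
eef_pos: [0.6702, 0.1861, 0.1352]
eef_rot: [0.991, 0.134, -0.0, 0.0]
force: [0.7, -0.0, -0.5]
grip_width: 0.039
gripper_force: 35.4
```

Emit:
move_arm:
  steps: [0, 0, 1, 0, 30, 0, 0, 0, 0, 30, 0, 0, 1, 0, 30, 0, 0, 0, 0, 30]

```text
time_s: 37.22
eef_pos: [0.6704, 0.1861, 0.1339]
eef_rot: [0.991, 0.134, 0.0, -0.0]
force: [-1.5, 0.8, 3.6]
grip_width: 0.0391
gripper_force: 37.9
```

Contact. Now I'll release, rise and move away.

Emit:
move_arm:
  steps: [0, 0, 0.5, 0, 30, 0, 0, 0, 0, 30, 0, 0, 0, 0, 45, 0, 0, 0, 0, 85, 0, 0, 0, 0, 85, 0, 0, 0, 0, 85, 0, 0, -15, 0, 85, 0, 0, -40, 0, 85, 0, 0, -40, 0, 85, -30, 0, -10, 0, 85, -45, 0, 0, 0, 85, -45, 0, 0, 0, 85, -30, 0, 0, 0, 85, 0, 0, 0, 0, 85, 0, 0, 0, 0, 85, 0, 0, 0, 0, 85]

```text
time_s: 39.22
eef_pos: [0.5269, 0.1466, 0.2381]
eef_rot: [0.991, 0.134, 0.001, -0.0]
force: [0.3, 0.2, 0.5]
grip_width: 0.0847
gripper_force: 0.0
```

```bash
python3 - <<'E'
from ov import *
x,y=.669,.1845
overlay('g1.png',[([x,y,.159],.02,(255,255,255)),([x,y,.135],.02,(255,255,0)),([x,y,.135],.024,(255,0,0))],cams=('top','scene'),h=38)
E
```

```text
(no output)
```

View pics/g1.png

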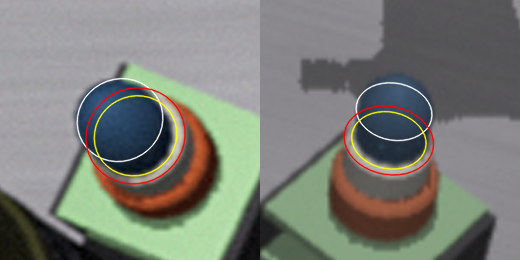

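The finial sits upright on the collar where predicted, and the stack is complete.

```bash
python3 -c "
from station import ticket
print(ticket.close_job())"
```

```text
the job is handed in; nothing more can be done
None
```

The totem is built on its stand: the rod is seated through both plates, with the drum, collar and finial stacked upright on it. The cups were not touched. The job is handed in at about 39 s of robot time; no verdict came back.

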